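Prop the analyser's rack deck with the lab jack, then load the waiting tube rack

TASK

Prop the overhanging rack deck of the analyser before it is loaded: crank the laboratory jack up until its plate has met the deck's rubber foot and firmly carries it, which you feel as the crank growing clearly heavier, and stop there without forcing the deck. Then lift the waiting ten-place tube rack from the bench upright into the empty lane of the deck, set it down gently and push it home against the lane's end stop. Let go of everything and leave the other things where they are.

Things in the scene. Friction and masses are not known exactly. Their poses are not given: they have to be found in the camera images.
- loader: Tube analyser with its cantilevered rack deck, fixed. Origin: on the bench below the middle of the deck's free edge; z up, y from the free edge to the cream housing. Deck: aluminium, x -110 to 110 mm, y 0 to 270, top at z 214, underside z 196. Housing from y 270, x -125 to 245, 300 mm high. Two lanes along y: x -50 (empty, nearer the robot) and x +50 (holds a rack).
- lane_home (a point): Point on the deck's top in the middle of the empty lane, where the middle of the rack's underside lies when the rack is home against the stop. Axes parallel to the loader's; the stop is towards +y.
- lane_stop (a point): Foot of the black end stop (26 mm high, facing -y) of the empty lane, on the deck's top, 100 mm beyond lane_home. The lane lies between two steel guide rails along y, 31 mm apart inside, 10 mm high, which begin 222 mm before the stop. Axes as the loader's.
- foot_mount (a point): Point on the deck's underside where the deck's foot hangs: a black rubber foot 36 mm wide on a threaded stud, straight below this point. How far it hangs down differs from start to start (its underside is 161 to 171 mm above the bench) and is not measured: it must be found by feel. The foot is elastic, about 50 N per mm.
- jack_plate: Upper plate of the laboratory scissor jack under the deck's free end: aluminium, 116 x 162 mm, with a black rubber mat, whose top is 15 mm above this origin; with the crank at 0 that is 141 mm above the bench. Axes: z up; y points from the crank end towards the analyser (within 0.07 rad of the loader's y).
- crank (a joint): Turn of the jack's crank, rad, counted over full turns; 0 = handle straight up; 0.2 to 4.8 at the start. Positive turns the handle from up (+z) towards +x of the jack: clockwise seen from the handle's end. That raises the plate, 9.0 mm per turn. The foot is met after 1.4 to 3.4 turns. The screw locks itself when let go.
- crank_axis (a point): Point on the crank's axis (horizontal, along the jack's y), level with the middle of the handle's length; axes as the jack's. It rises half as much as the plate while cranking.
- crank_handle (a point): Middle of the crank's handle: black plastic sleeve spinning freely on its pin, 16 mm thick, 60 mm long, parallel to the crank's axis, 42 mm from it; its own y is its axis. A steel crank arm (16 mm wide) holds its inner end. The jack's plate ends 59 mm from the handle's middle towards the analyser. At its lowest the handle's centre is 28 mm above the bench or more.
- crank_hub (a point): Hub of the crank, on its axis. Load felt along the handle's path: about 7 N turning freely (0.32 N m, friction). Once plate and foot have met it grows by some 15 N per turn, 3.4 N per 100 N on the foot. Firmly carried and unstrained: 2 to 5.5 N more than free (50 to 170 N on the foot); over 8 N more (240 N) strains the deck.
- rack: The waiting rack: grey plastic, ten places, all filled with purple-capped tubes; the only ten-place rack on the bench. Body 24 mm wide (x), 200 mm long (y), 52 mm high; the caps reach 78 mm. Origin: centre of the underside. About 0.26 kg.
- deck_rack: Like the waiting rack, but already standing in the other lane of the deck (two places empty). Leave it alone.
- short_rack: Five-place rack of the same make, 24 x 100 x 52 mm, with three tubes, on the bench. Leave it alone.
- tip_carton: Cardboard carton 100 x 140 x 70 mm. Leave it alone.
- spare_tube: Single capped tube lying on the bench, 72 mm long. Leave it alone.
- beaker: Small glass beaker, 60 mm wide, 70 mm high. Leave it alone.
- wipe_box: Pale box 120 x 120 x 90 mm. Leave it alone.

How it is judged:
On the way, in this order (a step that is already met when the one before it is completed fails the run):
1. the jack's plate carries the deck's foot with 50 to 170 N (contact force between jack_plate and loader between 50 and 170 N), for 0.3 s.
2. the waiting rack stands in the empty lane, home against the stop (y of rack in the frame of loader above 0.157 m and x of rack in the frame of loader between -0.056 and -0.044 m and z of rack in the frame of loader below 0.218 m), for 0.2 s.
At the end, for the whole second after the job is handed in: The jack's plate bears on the deck's foot with 50 to 170 N; the ten-place rack stands upright (within 0.06 rad) and still on the deck in the formerly empty lane (within 6 mm of its centre line), its end within 5 mm of the stop (all of step 1 and all of step 2 and y of rack in the frame of loader below 0.165 m and z of rack in the frame of loader above 0.21 m and angle between rack's own z axis and vertical below 0.06 rad and linear speed of rack below 0.01 m/s); the robot touches nothing.
It fails at once if the jack strains the deck (more than 240 N on its foot) (contact force between jack_plate and loader above 240 N).
It fails at once if the rack is tipped so far that tubes would fall out (0.6 rad) (angle between rack's own z axis and vertical above 0.6 rad).
It fails at once if the rack is dropped (falls freely at over 0.4 m/s) or rammed against the deck (over 150 N) ((linear speed of rack above 0.4 m/s and not (contact force between the fingers and rack above 0.5 N)) or contact force between rack and loader above 150 N).
It fails at once if the rack already on the deck is pushed about (more than 25 mm) (distance of deck_rack from where it was at the start of the episode above 0.025 m).
It fails at once if another thing on the bench is pushed about (more than 40 mm) (distance of any of short_rack, tip_carton, spare_tube, beaker, wipe_box from where it was at the start of the episode above 0.04 m).
It also fails if it takes over 72 s, if anything falls off the work surface, if the arm or the gripper's body presses on something with over 40 N, if the wrist force passes 120 N, or if a joint passes its speed limit or range.

ROBOT

A 6-joint arm with a two-finger parallel gripper is mounted at the origin on the work surface. World frame = base frame: x ahead of the robot, y to its left, z up, the work surface at z = 0. Lengths are in m, angles in rad, forces in N, time in s.
With the tool pointing down it reaches from about 0.35 to 0.975 m from the base axis. Payload 4.9 kg.
Tool frame: the origin (TCP) lies at the very end of the fingers, on their centre line; the grasp point (between the pads) lies 19 mm behind it (ctrl.pinch_z is the distance from the TCP to the grasp point, in m); z points along the fingers, y is the direction in which the jaws open and shut (so a half turn about z gives the same grasp; the last joint's range is limited). The gripper opens to 85 mm and grips with 20 to 120 N. Pads are 22 mm wide; open, the fingers measure 114 mm over their backs; the gripper's body (76 mm by 85 mm) begins 54 mm behind the grasp point. The pads swing forward as they close: fully open they stand 13 mm farther back than shut.
Start: joints at [1.215, 0.053, 1.613, -0, 1.476, -0.119], TCP at [0.147, 0.608, 0.231] pointing down, gripper open.
Joint ranges: [-3.01, 3.01], [-1.01, 2.22], [0.06, 2.58], [-1.02, 4.17], [0.09, 2.62], [-3.14, 3.14]. Speed limits (rad/s): [2.57, 2.57, 3.14, 3.14, 3.14, 3.14].

INTERFACE

Orientations are given as a rotation vector (axis times angle).
In Python, from station import ctrl gives the robot as it stands.
- The arm moves only by the tool carry_out, never from a script. Its argument "series" is a list of rows, each a list of 7 numbers: the shift along the world's x, y, z each as a share of 0.025 m, from -1 to 1, then the turn, a rotation vector about the world's x, y, z each as a share of 0.1 rad, from -1 to 1, then the opening, from 0 (shut) to 1 (fully open). A call has 1 to 12 rows; each row shifts and turns the commanded pose from where the row before left it; what a row does not reach is not made up. A row lasts 1/10 s, in which the tool goes at most 50 mm and 8.59 degrees, less where a joint would pass 70% of its speed; a pose out of reach is approached as far as the arm can. A call with a number of a shift or a turn outside -1 to 1 is refused whole. A call with a gripper value outside its range is refused whole. The fingers move at their own pace and stop on an object; "grip_force" is the grip in N (left out, the last holds). Time passes only in rows, so rows that do not move let the fingers close. It gives the time, the measured TCP pose, the force and the opening at its end, in the units of the state.
- ctrl.get_obs(): the state, without advancing time (a new reading comes with each control period).
- ctrl.get_image(name): name is "scene" or "top" or "wrist"; returns a dict with "frame" (400x640x3 uint8, blue, green, red), "fx", "fy", "cx", "cy" (pixels), "R" (3x3) and "t" (3): a world point X has camera coordinates R X + t; the wrist camera has in their place "hand_eye" (4x4, takes a point from camera to tool coordinates, whose origin is the TCP and whose axes are the flange's). Camera axes: x right, y down, z forward; pixel columns grow to the right and rows downward; lengths in m; the calibration is good to about 2 mm. A picture is of the moment at which its call begins: read the wrist's pose just before it. There is no depth.
- ctrl.finish_job(): hands the job in, once; it reports no verdict.
Trained networks look in a picture, given as the dict that the camera call returned (one of the last four; its "shot" number tells which), for a name from the list of things; names that differ only in an ending like _2 or _b are one class to them, and where a whole thing is asked for, a point or a joint stands for the part that bears it (a point fixed in the world has none). Each returns a list of dicts, best first, with "p" (0 to 1); they miss things now and then, are a little off and sometimes report something else, mostly with a low value. They report only what shows in the picture. A call takes as long as a camera call.
- ctrl.trace(picture, name): "mask" (400x640 bool, what is visible of it) and "rect" ([left, top, width, height] as shares, 0 to 1, of the picture: columns of its width, rows of its height, round what is visible of it).
- ctrl.mark_of(picture, name): "position" ([column, row] as shares, 0 to 1, of the picture: columns of its width, rows of its height: a listed point, or the origin of a listed thing).
The state is a dict: "t": time; "q": joint angles; "dq": joint speeds; "effort": joint torques, N m; "tool_pos": TCP position; "tool_rot": TCP orientation; "contact_force": force on the tool from outside, world axes, zero at the start; "wrist_torque": the same for the moment, N m; "opening": finger opening in m.
Only numpy, scipy, OpenCV 4.12 (cv2) and the standard library are available. Lean on these libraries where they do the work, as an engineer would, in place of code of your own. Each camera call takes 0.05 s, during which the arm holds its last target.

## Working session

There is one attempt and no reset: what is moved stays moved. The work goes in short steps, Python scripts to look and compute and a tool call to move; the robot and the scene stay as the last step left them, time stands still between calls to the robot, and variables do not carry over. Pictures are saved under pics/ and viewed, and the job is handed in when it is done.

Besides the shell and the picture viewer there is one more tool, called after ">>>" as name(argument=value, ...), one argument or row to a line, values as JSON. carry_out: Moves the arm, as the interface text tells. Shift numbers are shares of 0.025 m and turn numbers shares of 0.1 rad, none past 1 either way. Its arguments: {"type":"object","properties":{"series":{"type":"array"},"grip_force":{"type":"number"}},"required":["series"]}

```bash
ls; mkdir -p pics; cat > h.py <<'E'
import sys; sys.path.insert(0,'.')
from station import ctrl
import numpy as np, cv2
from scipy.spatial.transform import Rotation as R
def snap(name,fn):
    o=ctrl.get_obs(); p=ctrl.get_image(name); cv2.imwrite('pics/'+fn+'.png',p['frame']); return o,p
def ray(p,px,o=None):
    d=np.array([(px[0]-p['cx'])/p['fx'],(px[1]-p['cy'])/p['fy'],1.0])
    if 'R' in p:
        Rm=np.array(p['R']);t=np.array(p['t']); return -Rm.T@t, Rm.T@d
    H=np.array(p['hand_eye']); Rt=R.from_rotvec(o['tool_rot']).as_matrix()
    return Rt@H[:3,3]+o['tool_pos'], Rt@H[:3,:3]@d
def proj(p,X,o=None):
    X=np.array(X,float)
    if 'R' in p: c=np.array(p['R'])@X+np.array(p['t'])
    else:
        H=np.array(p['hand_eye']); Rt=R.from_rotvec(o['tool_rot']).as_matrix()
        c=H[:3,:3].T@(Rt.T@(X-o['tool_pos'])-H[:3,3])
    return np.array([c[0]/c[2]*p['fx']+p['cx'],c[1]/c[2]*p['fy']+p['cy']])
def atz(p,px,z,o=None):
    c,d=ray(p,px,o); return c+d*(z-c[2])/d[2]
def tri(rs):
    A=0;b=0
    for c,d in rs:
        d=d/np.linalg.norm(d);P=np.eye(3)-np.outer(d,d);A=A+P;b=b+P@c
    return np.linalg.solve(A,b)
def marks(p,names):
    r={}
    for n in names:
        m=ctrl.mark_of(p,n)
        if m: r[n]=(np.array(m[0]['position'])*[640,400],m[0]['p'])
    return r
E
cat > a.py <<'E'
from h import *
N=['loader','lane_home','lane_stop','foot_mount','jack_plate','crank_axis','crank_handle','crank_hub','rack','deck_rack','short_rack','tip_carton','spare_tube','beaker','wipe_box']
o,ps=snap('scene','s0'); o,pt=snap('top','t0'); snap('wrist','w0')
print(o)
a=marks(ps,N);b=marks(pt,N)
for n in N:
    x=a.get(n);y=b.get(n); print(n,x and (x[0].round(1),round(x[1],2)),y and (y[0].round(1),round(y[1],2)), tri([ray(ps,x[0]),ray(pt,y[0])]).round(4) if x and y else '')
for p in (ps,pt): print(ray(p,(320,200)))
E
python3 a.py
```

```text
pics
{'t': 0.05, 'q': array([ 1.21501619e+00,  5.33577735e-02,  1.61422265e+00, -2.17935063e-05,
        1.47598017e+00, -1.18981109e-01]), 'dq': array([-0.00142197, -0.00071334,  0.00011982, -0.00073005,  0.00275262,
        0.00161339]), 'effort': array([ 4.23135471e-04, -3.95185554e+01, -3.71658683e+01, -4.61594266e-05,
        3.96670424e-03, -8.71498287e-06]), 'tool_pos': array([0.14640806, 0.60700543, 0.23010505]), 'tool_rot': array([-3.71038998e-01, -3.11915860e+00,  3.01213239e-03]), 'contact_force': array([ 0.16396047, -0.59490805, -0.74180201]), 'wrist_torque': array([ 0.03033546, -0.02326837,  0.00186273]), 'opening': 0.08565960736359579}
loader None None 
lane_home (array([359.6, 244.9]), 0.91) (array([218.5, 180. ]), 0.8) [0.5405 0.2424 0.2229]
lane_stop (array([382.6, 266. ]), 0.7) (array([267.9, 160.3]), 0.65) [0.5418 0.1999 0.137 ]
foot_mount (array([317.7, 235. ]), 0.64) (array([271.4, 164.1]), 0.7) [0.5922 0.1139 0.1817]
jack_plate None (array([279. , 169.6]), 0.79) 
crank_axis (array([287.6, 235.6]), 0.66) None 
crank_handle (array([280.6, 233.9]), 0.58) (array([33
[... 301 characters left out ...]
]), 0.66) [0.6366 0.2386 0.206 ]
short_rack (array([260.5, 199.1]), 0.77) (array([434.1, 182.3]), 0.96) [ 0.5736 -0.3402 -0.0054]
tip_carton (array([220.8, 251.4]), 0.68) (array([374.6, 104.3]), 0.82) [ 0.8118 -0.1697 -0.0077]
spare_tube (array([343.3, 208.9]), 0.59) (array([362.2, 258.9]), 0.67) [ 0.3508 -0.122   0.0051]
beaker (array([258.1, 267.9]), 0.78) (array([325., 127.]), 0.68) [ 0.7412 -0.0208  0.0065]
wipe_box (array([323.1, 163.3]), 0.93) (array([463. , 292.3]), 0.63) [ 0.2585 -0.4039  0.0017]
(array([1.14829556, 1.04712944, 1.19970341]), array([-0.40006334, -0.66343719, -0.63244026]))
(array([ 0.29314247, -0.02730178,  1.39031019]), array([ 0.16525955,  0.0146488 , -0.98624691]))
```

```bash
python3 - <<'E'
import cv2
for n in 's0','t0':
    i=cv2.imread(f'pics/{n}.png'); 
    i=i[120:320,180:480]; cv2.imwrite(f'pics/{n}c.png',cv2.resize(i,(780,520),interpolation=cv2.INTER_CUBIC))
E
```

```text
(no output)
```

View pics/s0c.png

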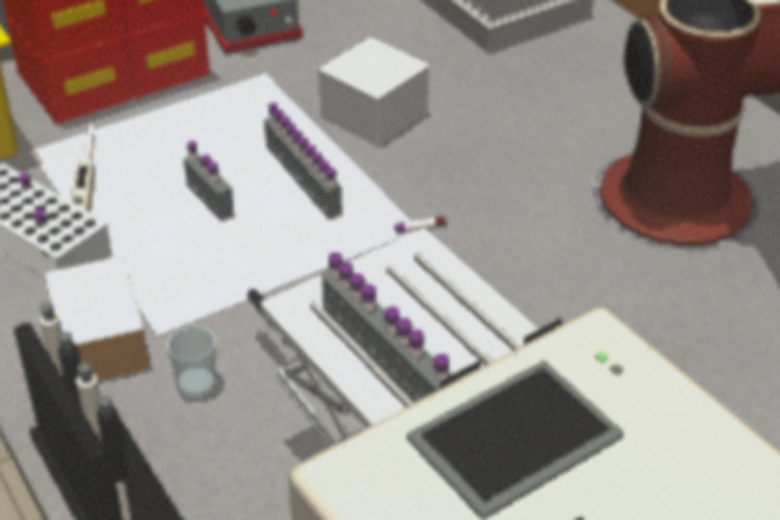

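View pics/t0c.png

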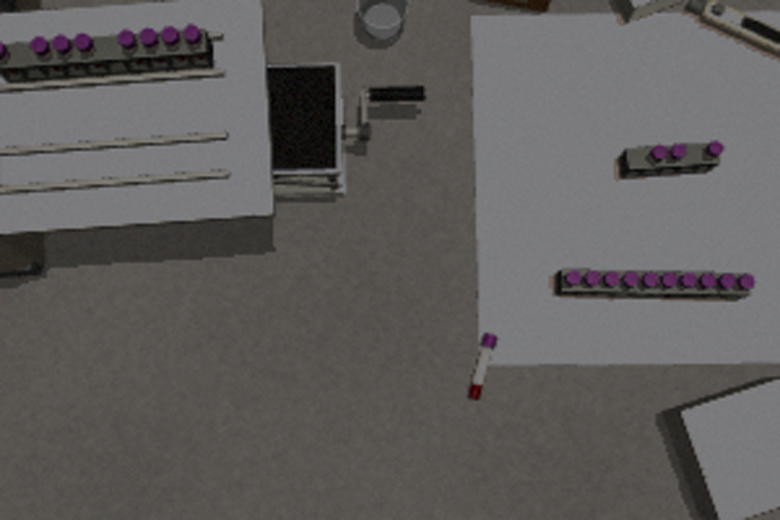

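View pics/t0.png

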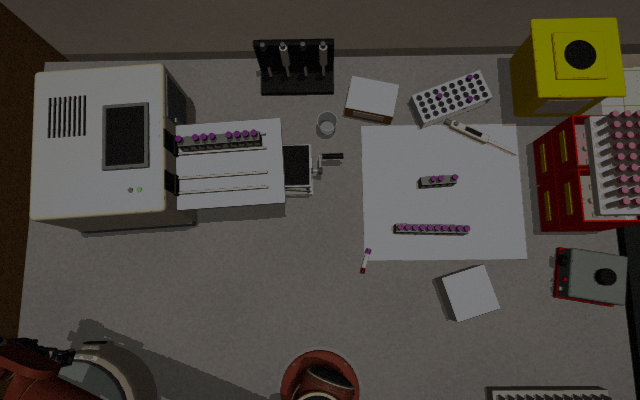

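View pics/s0.png

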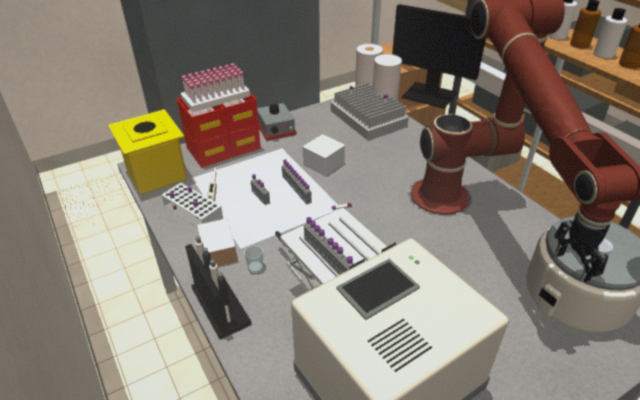

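The top view shows the analyser at left with its deck pointing to −y. The jack crank is around (330,154) and the waiting rack around (432,229). Next I'll move the arm for a close-up.

>>> carry_out(
  series=[
    [0.3,-1,0.8,0,0,-0.56,1],
    [0.3,-1,0.8,0,0,-0.56,1],
    [0.3,-1,0.8,0,0,-0.56,1],
    [0.3,-1,0.8,0,0,-0.56,1],
    [0.3,-1,0.8,0,0,-0.56,1],
    [0.3,-1,0.8,0,0,-0.56,1],
    [0.3,-1,0.8,0,0,-0.56,1],
    [0.3,-1,0.8,0,0,-0.56,1],
    [0.3,-1,0.8,0,0,-0.56,1],
    [0.3,-1,0.8,0,0,-0.56,1],
    [0.3,-1,0.4,0,0,-0.56,1],
    [0.3,-1,0,0,0,-0.56,1],
  ],
)

```text
t: 2.85
tool_pos: [0.2369, 0.3067, 0.4438]
tool_rot: [1.381, 2.82, 0.006]
contact_force: [0.5, 0.1, -0.7]
opening: 0.0852
```

>>> carry_out(
  series=[
    [1,-1,0,0,0,-0.56,1],
    [1,-1,0,0,0,-0.56,1],
    [1,-1,0,0,0,-0.56,1],
    [1,-1,0,0,0,-0.56,1],
    [1,-1,0,0,0,-0.56,1],
    [1,-1,0,0,0,-0.56,1],
    [1,-1,0,0,0,-0.56,1],
    [1,-1,0,0,0,-0.56,1],
    [1,-1,0,0,0,-0.56,1],
    [1,-1,0,0,0,-0.56,1],
    [1,-1,0,0,0,-0.56,1],
    [1,-1,0,0,0,-0.56,1],
  ],
)

```text
t: 4.05
tool_pos: [0.5375, 0.0063, 0.4414]
tool_rot: [2.235, 2.207, 0.0]
contact_force: [-0.4, 0.6, 0.6]
opening: 0.0856
```

```bash
python3 - <<'E'
from h import *
o,p=snap('wrist','w1'); o2,pt=snap('top','t1')
print(o['t'],o['tool_pos'],o['tool_rot'],np.array(p['hand_eye']).round(3).tolist(),p['fx'])
for n in ['lane_home','lane_stop','foot_mount','jack_plate','crank_axis','crank_handle','crank_hub','rack']:
    for q,oo in((p,o),(pt,None)):
        m=ctrl.mark_of(q,n)
        for k in m[:2]: print(n,(np.array(k['position'])*[640,400]).round(1),round(k['p'],2))
E
```

```text
4.05 [0.53749578 0.00628448 0.44137297] [2.23535095e+00 2.20719316e+00 4.78953325e-04] [[-0.001, -0.956, -0.292, 0.075], [1.0, -0.001, 0.0, 0.0], [-0.001, -0.292, 0.956, -0.142], [0.0, 0.0, 0.0, 1.0]] 316.3632414387521
lane_home [278.4 295.7] 0.37
lane_home [219.4 183.7] 0.86
lane_stop [178.5 186. ] 0.85
foot_mount [368.7  59. ] 0.8
foot_mount [229.2 217.6] 0.45
foot_mount [267.4 162.7] 0.78
foot_mount [429.3 232. ] 0.54
jack_plate [363.9  95.5] 0.67
jack_plate [278.1 298.6] 0.65
jack_plate [281.8 166.9] 0.81
crank_axis [278.6 301.1] 0.71
crank_axis [332.8 173.7] 0.57
crank_handle [385.4 179.6] 0.72
crank_handle [328.2 155.2] 0.41
crank_handle [177.9 183.1] 0.18
crank_hub [359.7 156.8] 0.57
crank_hub [317.7 171.8] 0.57
rack [276.4 298.1] 0.59
```

View pics/w1.png

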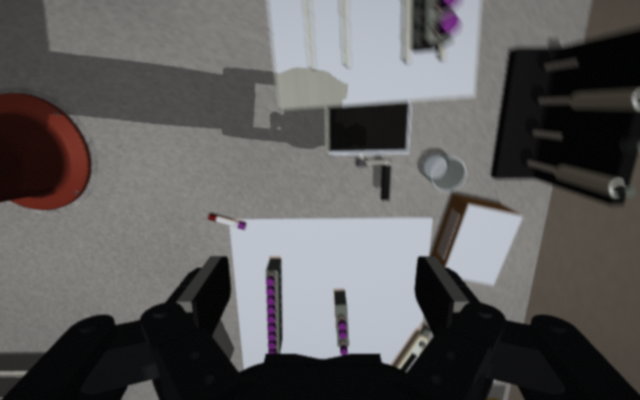

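```bash
cat > tr.py <<'E'
from h import *
o,p=snap('wrist','w2'); o2,pt=snap('top','t2')
for n in ['foot_mount','jack_plate','crank_handle','crank_hub','crank_axis']:
    a=marks(p,[n]).get(n);b=marks(pt,[n]).get(n)
    if a and b: print(n,a,b,tri([ray(p,a[0],o),ray(pt,b[0])]).round(4))
for n in ['crank_handle','crank','jack_plate']:
  for q,l in((p,'w'),(pt,'t')):
    m=ctrl.trace(q,n)
    if m:
        k=m[0]; c=np.argwhere(k['mask']).mean(0)[::-1]; print(n,l,k['p'],c,k['mask'].sum(),(np.array(k['rect'])*[640,400,640,400]).round(1))
i=p['frame'][0:210,230:510]; cv2.imwrite('pics/w2c.png',cv2.resize(i,(784,588),interpolation=cv2.INTER_CUBIC))
i=pt['frame'][100:230,160:360]; cv2.imwrite('pics/t2c.png',cv2.resize(i,(800,520),interpolation=cv2.INTER_CUBIC))
E
python3 tr.py
```

```text
jack_plate (array([363.776,  95.   ]), 0.7) (array([281.28, 163.32]), 0.72) [0.587  0.0899 0.1991]
crank_handle (array([384.832, 181.   ]), 0.54) (array([329.216, 155.6  ]), 0.44) [ 0.6351 -0.0349  0.0942]
crank_hub (array([358.08, 159.8 ]), 0.97) (array([320.512, 172.08 ]), 0.39) [ 0.5985 -0.0093  0.0462]
crank_axis (array([368.384,  63.2  ]), 0.68) (array([335.168, 171.52 ]), 0.58) [ 4.3040e-01 -6.0000e-04  1.0091e+00]
crank_handle w 0.82 [384.60856269 181.25688073] 327 [379.2 165.3  10.7  35.8]
crank w 0.63 [378.59469027 173.14690265] 565 [355.1 152.5  35.3  46.5]
crank t 0.42 [327.2        161.07586207] 145 [316.7 150.4  31.2  25.6]
jack_plate w 0.8 [367.59798877 127.59962582] 4276 [325.1 100.   85.5  55. ]
jack_plate t 0.59 [290.53278689 167.34221311] 488 [282.  146.6  18.3  38.8]
```

View pics/w2c.png

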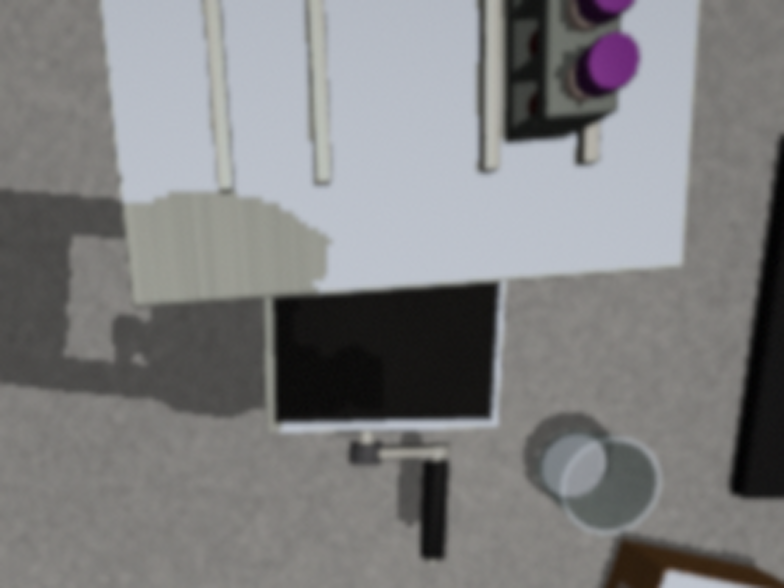

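View pics/t2c.png

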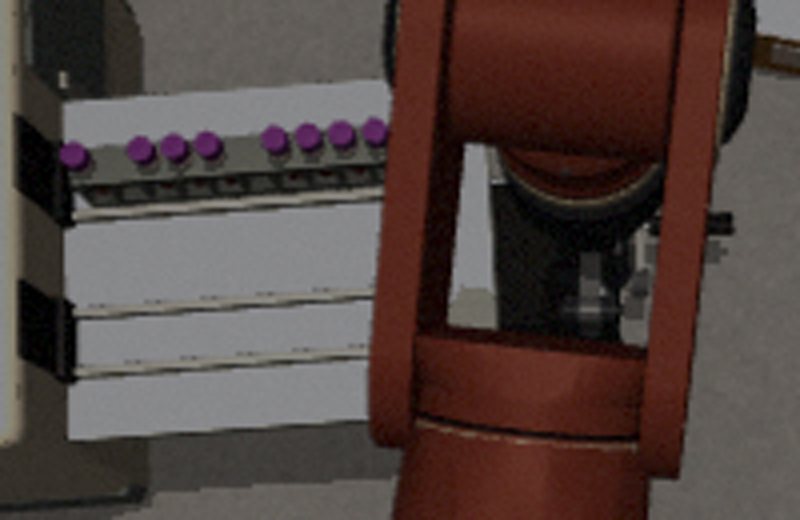

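```bash
cat > m.py <<'E'
from h import *
o,p=snap('wrist','w3'); pt=ctrl.get_image('top')
W=lambda c:(230+c[0]/2.8,c[1]/2.8)
T=lambda c:(180+c[0]/2.6,120+c[1]/2.6)
L=atz(p,W((137,303)),.214,o);Rr=atz(p,W((682,263)),.214,o)
print('deck corners',L.round(4),Rr.round(4),np.linalg.norm(L-Rr),'mid',(L+Rr)/2,'yaw',np.arctan2(*(Rr-L)[[1,0]]))
t=atz(pt,T((273,214)),.214); print('top corner L',t)
a=atz(p,W((226,190)),.224,o);b=atz(p,W((323,183)),.224,o);print('rails',a,b,(a+b)/2)
a=atz(p,W((208,0)),.224,o);b=atz(p,W((313,0)),.224,o);print('rails far',a,b,(a+b)/2)
for z in(.141,.145,.15):
    a=atz(p,W((277,428)),z,o);b=atz(p,W((497,422)),z,o);print('plate',z,a,b,np.linalg.norm(a-b),np.arctan2(*(b-a)[[1,0]]))
print('handle inner',tri([ray(p,W((435,460)),o),ray(pt,T((369,94)))]),'outer',tri([ray(p,W((433,556)),o),ray(pt,T((425,94)))]))
print('hub outer',tri([ray(p,W((364,453)),o),ray(pt,T((364,132)))]))
for z in (.07,.075,.08,.085,.09,.095,.1,.11): print(z,atz(p,W((435,460)),z,o)[:2],atz(p,W((433,556)),z,o)[:2],atz(p,W((364,453)),z,o)[:2])
E
python3 m.py
```

```text
deck corners [0.4891 0.0786 0.214 ] [0.7055 0.0915 0.214 ] 0.21677965061710028 mid [0.59731656 0.08507594 0.214     ] yaw 0.059354978534508704
top corner L [0.48552825 0.07665109 0.214     ]
rails [0.52599093 0.11917687 0.224     ] [0.5624668  0.12122199 0.224     ] [0.54422886 0.12019943 0.224     ]
rails far [0.52093491 0.18185466 0.224     ] [0.55827933 0.18145803 0.224     ] [0.53960712 0.18165635 0.224     ]
plate 0.141 [0.5464073  0.01727644 0.141     ] [0.65609284 0.01907527 0.141     ] 0.10970029069723598 0.016398415315953187
plate 0.145 [0.54632805 0.01786415 0.145     ] [0.65502262 0.01964673 0.145     ] 0.10870918390003814 0.01639841531595335
plate 0.15 [0.54622899 0.01859879 0.15      ] [0.65368484 0.02036106 0.15      ] 0.10747030040354091 0.016398415315953256
handle inner [ 0.6416595  -0.01427012  0.06225244] outer [ 0.64366709 -0.07566994  0.05520679]
hub outer [ 0.59858276 -0.00866695  0.06652473]
0.07 [ 0.64027393 -0.01289099] [ 0.64184391 -0.07157753] [ 0.59858471 -0.00830626]
0.075 [ 0.639275   -0.01196427] [ 0.6408297  -0.07007964] [ 0.59799152 -0.00742416]
0.08 [ 0.63827606 -0.01103755] [ 0.63981548 -0.06858175] [ 0.59739832 -0.00654206]
0.085 [ 0.63727713 -0.01011083] [ 0.63880127 -0.06708386] [ 0.59680513 -0.00565996]
0.09 [ 0.63627819 -0.00918411] [ 0.63778705 -0.06558597] [ 0.59621194 -0.00477786]
0.095 [ 0.63527926 -0.00825739] [ 0.63677284 -0.06408808] [ 0.59561875 -0.00389576]
0.1 [ 0.63428032 -0.00733067] [ 0.63575862 -0.06259019] [ 0.59502556 -0.00301366]
0.11 [ 0.63228245 -0.00547723] [ 0.63373019 -0.0595944 ] [ 0.59383917 -0.00124947]
```

>>> carry_out(
  series=[
    [0.45,-0.27,-1,0,0,0,1],
    [0.45,-0.27,-1,0,0,0,1],
    [0.45,-0.27,-1,0,0,0,1],
    [0.45,-0.27,-1,0,0,0,1],
    [0.45,-0.27,-1,0,0,0,1],
    [0.45,-0.27,-1,0,0,0,1],
    [0.45,-0.27,-1,0,0,0,1],
    [0.45,-0.27,-1,0,0,0,1],
    [0.45,-0.27,-1,0,0,0,1],
  ],
)

```text
t: 6.85
tool_pos: [0.6383, -0.0535, 0.2152]
tool_rot: [-2.233, -2.21, -0.0]
contact_force: [0.1, 0.1, 0.3]
opening: 0.0853
```

```bash
python3 - <<'E'
from h import *
o,p=snap('wrist','w4')
print(o['t'],o['tool_pos'],o['contact_force'])
for n in ['jack_plate','crank_handle','crank_hub','crank_axis']:
    m=marks(p,[n]); print(m)
    if m: print([atz(p,m[n][0],z,o).round(4)[:2] for z in(.05,.07,.09)])
i=p['frame'][60:360,120:520]; cv2.imwrite('pics/w4c.png',cv2.resize(i,(800,600),interpolation=cv2.INTER_CUBIC))
E
```

```text
6.85 [ 0.63827023 -0.05346993  0.21523145] [0.13990494 0.10824863 0.3480896 ]
{}
{'crank_handle': (array([323.776, 175.   ]), 0.71)}
[array([ 0.6402, -0.0458]), array([ 0.6401, -0.0414]), array([ 0.6401, -0.037 ])]
{'crank_hub': (array([277.824, 138.32 ]), 0.74)}
[array([ 0.5965, -0.0094]), array([ 0.5993, -0.0074]), array([ 0.602 , -0.0054])]
{}
```

View pics/w4c.png

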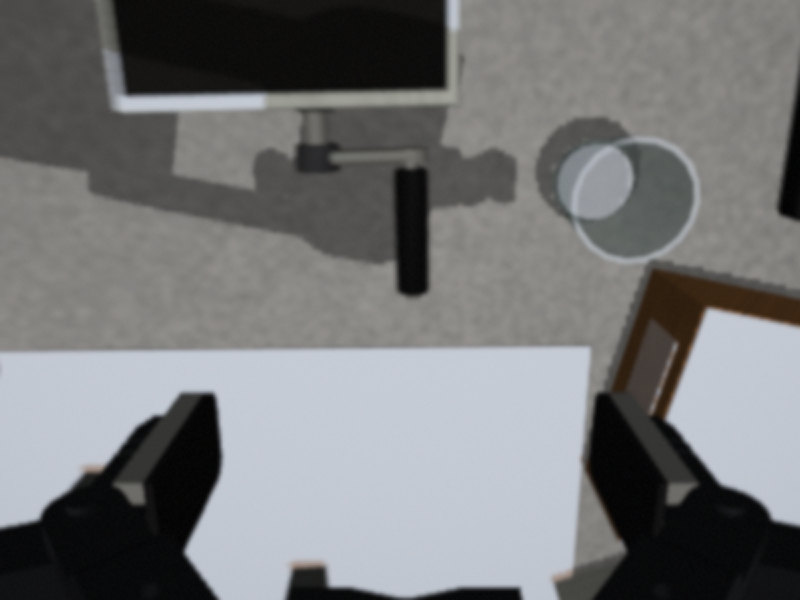

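```bash
python3 - <<'E'
from h import *
o,p=snap('wrist','w5')
o1=dict(o); o1['tool_pos']=np.array([0.53749578,0.00628448,0.44137297]); o1['tool_rot']=np.array([2.23535095,2.20719316,4.78953325e-04])
W=lambda c:(230+c[0]/2.8,c[1]/2.8); V=lambda c:(120+c[0]/2,60+c[1]/2)
pt=ctrl.get_image('top');T=lambda c:(180+c[0]/2.6,120+c[1]/2.6)
for n,a,b,c in(('in',(435,460),(412,170),(369,94)),('out',(433,556),(413,292),(425,94)),('hub',(364,453),(318,158),(364,132)),('plL',(277,430),(113,110),(345,193)),('plR',(497,424),(458,100),(341,64))):
    r=[ray(p,W(a),o1),ray(p,V(b),o),ray(pt,T(c))]
    print(n,tri(r[:2]).round(4),tri(r).round(4))
E
```

```text
in [ 0.6423 -0.0148  0.0654] [ 0.6421 -0.0148  0.0633]
out [ 0.6425 -0.0725  0.0702] [ 0.6428 -0.0755  0.0602]
hub [ 0.5998 -0.0087  0.0704] [ 0.5992 -0.009   0.0663]
plL [0.5471 0.0165 0.1526] [0.5339 0.0125 0.1138]
plR [0.6564 0.0175 0.145 ] [0.6582 0.0155 0.1295]
```

>>> carry_out(
  series=[
    [0.05,0,-0.5,0.6,0,0,0.5],
    [0.05,0,-0.5,0.6,0,0,0.5],
    [0,0.05,-0.6,0.6,0,0,0.5],
    [0,0.05,-0.8,0.6,0,0,0.5],
    [0,0.05,-0.8,0.1,0,0,0.5],
    [0,0.05,-0.8,0,0,0,0.5],
    [0,0.04,-0.8,0,0,0,0.5],
    [0,0.04,-0.8,0,0,0,0.5],
    [0,0,-0.5,0,0,0,0.5],
    [0,0,-0.3,0,0,0,0.5],
    [0,0,0,0,0,0,0.5],
  ],
)

```text
t: 8.3
tool_pos: [0.6399, -0.0459, 0.0556]
tool_rot: [-2.097, -2.077, -0.26]
contact_force: [-0.9, -0.1, -0.4]
opening: 0.0422
```

```bash
python3 - <<'E'
from h import *
o,p=snap('wrist','w6')
print(o['t'],o['tool_pos'],o['tool_rot'],o['contact_force'],o['opening'])
E
```

```text
8.3 [ 0.63991616 -0.04586587  0.05558333] [-2.09737166 -2.0770578  -0.25967514] [-0.91933275 -0.14965319 -0.35949941] 0.0421538942315893
```

View pics/w6.png

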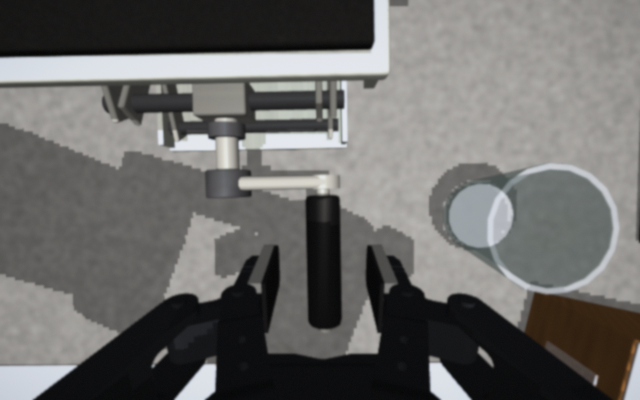

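>>> carry_out(
  series=[
    [0,0,0,0,0,0,0],
    [0,0,0,0,0,0,0],
    [0,0,0,0,0,0,0],
    [0,0,0,0,0,0,0],
    [0,0,0,0,0,0,0],
    [0,0,0,0,0,0,0],
  ],
  grip_force=50,
)

```text
t: 8.95
tool_pos: [0.6407, -0.0465, 0.0572]
tool_rot: [-2.098, -2.078, -0.262]
contact_force: [-2.9, -1.0, 6.9]
opening: 0.0141
```

```bash
python3 - <<'E'
from h import *
o,p=snap('wrist','w7')
print(o['t'],o['tool_pos'],o['tool_rot'],o['contact_force'],o['opening'])
cv2.imwrite('pics/w7c.png',cv2.resize(p['frame'][120:400,160:480],(640,560)))
for n in ['crank_handle','crank_hub']:
    print(marks(p,[n]))
# calibrate: rays of handle/arm ends
for px in ((228,182),(322,182)):
  print([atz(p,px,z,o).round(4) for z in (.06,.07,.08)])
E
```

```text
8.95 [ 0.64068404 -0.0464503   0.05721484] [-2.0984103  -2.07809725 -0.26153981] [-2.88667027 -0.99844665  6.87745413] 0.014091475497453694
{'crank_handle': (array([323.328, 259.52 ]), 0.77)}
{'crank_hub': (array([226.688, 180.32 ]), 0.97)}
[array([ 0.5957, -0.0067,  0.06  ]), array([ 0.5987, -0.0069,  0.07  ]), array([ 0.6017, -0.0071,  0.08  ])]
[array([ 0.6413, -0.0072,  0.06  ]), array([ 0.6413, -0.0073,  0.07  ]), array([ 0.6413, -0.0075,  0.08  ])]
```

View pics/w7c.png

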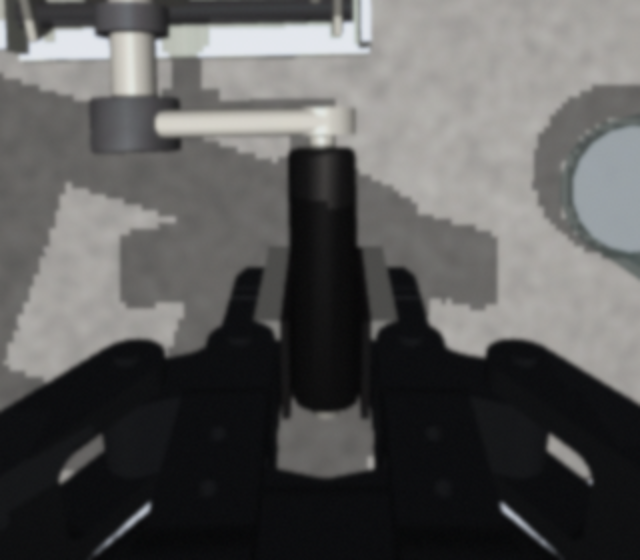

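>>> carry_out(
  series=[
    [-0.057,0,-0.428,0,0,0,0],
    [-0.168,0,-0.397,0,0,0,0],
    [-0.267,0,-0.34,0,0,0,0],
    [-0.348,0,-0.26,0,0,0,0],
    [-0.405,0,-0.16,0,0,0,0],
    [-0.435,0,-0.05,0,0,0,0],
  ],
)

```text
t: 9.7
tool_pos: [0.6044, -0.0467, 0.0207]
tool_rot: [-2.106, -2.082, -0.277]
contact_force: [7.9, 3.0, 11.1]
opening: 0.0136
```

```bash
python3 - <<'E'
from h import *
o,p=snap('wrist','w8')
print(o['t'],o['tool_pos'],o['tool_rot'],o['contact_force'],o['wrist_torque'],o['opening'])
E
```

```text
9.7 [ 0.60435467 -0.04667193  0.02073105] [-2.10580669 -2.08241607 -0.27696413] [ 7.86522792  3.00613433 11.07010182] [ 0.78105832 -1.19907062 -0.36948156] 0.013648507263344488
```

View pics/w8.png

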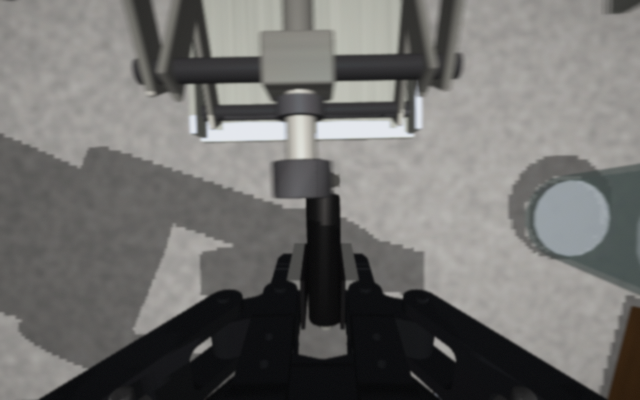

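>>> carry_out(
  series=[
    [-0.435,0,0.105,0,0,0,0],
    [-0.405,0,0.216,0,0,0,0],
    [-0.348,0,0.315,0,0,0,0],
    [-0.267,0,0.395,0,0,0,0],
    [-0.168,0,0.452,0,0,0,0],
    [-0.057,0,0.482,0,0,0,0],
  ],
)

```text
t: 10.35
tool_pos: [0.5561, -0.047, 0.0632]
tool_rot: [-2.101, -2.078, -0.26]
contact_force: [5.4, -3.1, -8.8]
opening: 0.0138
```

>>> carry_out(
  series=[
    [0.057,0,0.442,0,0,0,0],
    [0.168,0,0.412,0,0,0,0],
    [0.267,0,0.355,0,0,0,0],
    [0.348,0,0.275,0,0,0,0],
    [0.405,0,0.176,0,0,0,0],
    [0.435,0,0.065,0,0,0,0],
  ],
)

```text
t: 10.95
tool_pos: [0.5964, -0.0466, 0.1078]
tool_rot: [-2.094, -2.076, -0.252]
contact_force: [-8.8, -3.9, -1.0]
opening: 0.014
```

```bash
python3 - <<'E'
from h import *
o,p=snap('wrist','w9')
print(o['t'],o['tool_pos'],o['tool_rot'],o['contact_force'],o['wrist_torque'],o['opening'])
E
```

```text
10.95 [ 0.5963542  -0.04663126  0.10775346] [-2.0937212  -2.0758709  -0.25200875] [-8.80258525 -3.9191636  -1.0479561 ] [-0.95305592  1.40572874  0.52982091] 0.014039906666397397
```

View pics/w9.png

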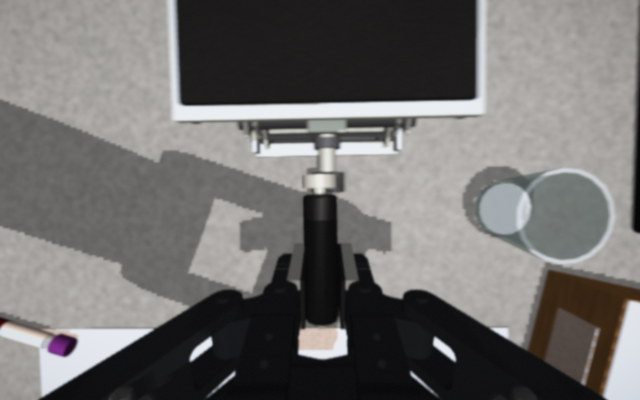

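>>> carry_out(
  series=[
    [0.435,0,-0.05,0,0,0,0],
    [0.405,0,-0.16,0,0,0,0],
    [0.348,0,-0.26,0,0,0,0],
    [0.267,0,-0.34,0,0,0,0],
    [0.168,0,-0.397,0,0,0,0],
    [0.057,0,-0.428,0,0,0,0],
  ],
)

```text
t: 11.6
tool_pos: [0.6412, -0.0462, 0.0695]
tool_rot: [-2.096, -2.078, -0.261]
contact_force: [-7.7, -4.1, 7.3]
opening: 0.0142
```

>>> carry_out(
  series=[
    [-0.057,0,-0.428,0,0,0,0],
    [-0.168,0,-0.397,0,0,0,0],
    [-0.267,0,-0.34,0,0,0,0],
    [-0.348,0,-0.26,0,0,0,0],
    [-0.405,0,-0.16,0,0,0,0],
    [-0.435,0,-0.05,0,0,0,0],
  ],
)

```text
t: 12.2
tool_pos: [0.6032, -0.0477, 0.0273]
tool_rot: [-2.107, -2.083, -0.271]
contact_force: [10.5, -3.5, -14.5]
opening: 0.0142
```

>>> carry_out(
  series=[
    [-0.435,0,0.065,0,0,0,0],
    [-0.405,0,0.176,0,0,0,0],
    [-0.348,0,0.275,0,0,0,0],
    [-0.267,0,0.355,0,0,0,0],
    [-0.168,0,0.412,0,0,0,0],
    [-0.057,0,0.442,0,0,0,0],
  ],
)

```text
t: 12.8
tool_pos: [0.5561, -0.0469, 0.069]
tool_rot: [-2.099, -2.078, -0.259]
contact_force: [3.4, -4.4, -9.3]
opening: 0.0142
```

>>> carry_out(
  series=[
    [0.057,0,0.442,0,0,0,0],
    [0.168,0,0.412,0,0,0,0],
    [0.267,0,0.355,0,0,0,0],
    [0.348,0,0.275,0,0,0,0],
    [0.405,0,0.176,0,0,0,0],
    [0.435,0,0.065,0,0,0,0],
  ],
)

```text
t: 13.4
tool_pos: [0.5965, -0.0466, 0.1123]
tool_rot: [-2.094, -2.076, -0.252]
contact_force: [-8.5, -4.1, -1.9]
opening: 0.0138
```

>>> carry_out(
  series=[
    [0.435,0,-0.05,0,0,0,0],
    [0.405,0,-0.16,0,0,0,0],
    [0.348,0,-0.26,0,0,0,0],
    [0.267,0,-0.34,0,0,0,0],
    [0.168,0,-0.397,0,0,0,0],
    [0.057,0,-0.428,0,0,0,0],
  ],
)

```text
t: 14.0
tool_pos: [0.6413, -0.0462, 0.0741]
tool_rot: [-2.095, -2.078, -0.261]
contact_force: [-7.3, -3.0, 8.2]
opening: 0.0138
```

```bash
cat > f.py <<'E'
from h import *
o=ctrl.get_obs(); print(o['t'],o['tool_pos'].round(4),o['contact_force'].round(2),o['wrist_torque'].round(3),o['effort'].round(2))
E
python3 f.py
```

```text
14.0 [ 0.6413 -0.0462  0.0741] [-7.29 -3.03  8.2 ] [-0.212  1.126  0.562] [  2.22 -40.79 -31.88   1.61  -1.23   0.23]
```

>>> carry_out(
  series=[
    [-0.057,0,-0.428,0,0,0,0],
    [-0.168,0,-0.397,0,0,0,0],
    [-0.267,0,-0.34,0,0,0,0],
    [-0.348,0,-0.26,0,0,0,0],
    [-0.405,0,-0.16,0,0,0,0],
    [-0.435,0,-0.05,0,0,0,0],
  ],
)

```text
t: 14.6
tool_pos: [0.6034, -0.0478, 0.0319]
tool_rot: [-2.107, -2.083, -0.271]
contact_force: [10.0, -4.8, -15.7]
opening: 0.0141
```

>>> carry_out(
  series=[
    [-0.435,0,0.065,0,0,0,0],
    [-0.405,0,0.176,0,0,0,0],
    [-0.348,0,0.275,0,0,0,0],
    [-0.267,0,0.355,0,0,0,0],
    [-0.168,0,0.412,0,0,0,0],
    [-0.057,0,0.442,0,0,0,0],
  ],
)

```text
t: 15.2
tool_pos: [0.5561, -0.047, 0.0735]
tool_rot: [-2.099, -2.078, -0.259]
contact_force: [1.8, -5.3, -9.1]
opening: 0.0144
```

Still free compared with the previous turn at this phase. I'll go on by a quarter turn.

>>> carry_out(
  series=[
    [0.057,0,0.442,0,0,0,0],
    [0.168,0,0.412,0,0,0,0],
    [0.267,0,0.355,0,0,0,0],
    [0.348,0,0.275,0,0,0,0],
    [0.405,0,0.176,0,0,0,0],
    [0.435,0,0.065,0,0,0,0],
  ],
)

```text
t: 15.8
tool_pos: [0.5964, -0.0466, 0.1168]
tool_rot: [-2.094, -2.076, -0.252]
contact_force: [-9.7, -4.6, -1.9]
opening: 0.0139
```

>>> carry_out(
  series=[
    [0.435,0,-0.05,0,0,0,0],
    [0.405,0,-0.16,0,0,0,0],
    [0.348,0,-0.26,0,0,0,0],
  ],
)

```text
t: 16.1
tool_pos: [0.6271, -0.0463, 0.1063]
tool_rot: [-2.093, -2.077, -0.255]
contact_force: [-10.2, -4.5, 3.2]
opening: 0.0137
```

```bash
python3 f.py
```

```text
16.1 [ 0.6271 -0.0463  0.1063] [-10.24  -4.49   3.18] [-0.562  1.677  0.677] [  2.77 -42.02 -35.31   2.46  -1.9    0.26]
```

>>> carry_out(
  series=[
    [0.267,0,-0.34,0,0,0,0],
    [0.168,0,-0.397,0,0,0,0],
    [0.057,0,-0.428,0,0,0,0],
  ],
)

```text
t: 16.4
tool_pos: [0.6412, -0.0461, 0.079]
tool_rot: [-2.095, -2.078, -0.261]
contact_force: [-7.7, -3.3, 10.8]
opening: 0.0138
```

```bash
python3 f.py
```

```text
16.4 [ 0.6412 -0.0461  0.079 ] [-7.74 -3.26 10.8 ] [-0.099  1.368  0.533] [  2.28 -39.28 -31.34   1.55  -1.6    0.25]
```

>>> carry_out(
  series=[
    [-0.057,0,-0.428,0,0,0,0],
    [0,0,0,0,0,0,0],
  ],
)

```text
t: 16.6
tool_pos: [0.6406, -0.0463, 0.0682]
tool_rot: [-2.097, -2.078, -0.264]
contact_force: [-4.6, -3.6, 6.2]
opening: 0.0137
```

```bash
python3 f.py; python3 - <<'E'
from h import *
o,p=snap('wrist','w10'); print(o['t'])
E
```

```text
16.6 [ 0.6406 -0.0463  0.0682] [-4.6  -3.6   6.17] [-0.425  0.594  0.383] [  2.13 -39.88 -30.3    1.51  -0.63   0.16]
16.6
```

View pics/w10.png

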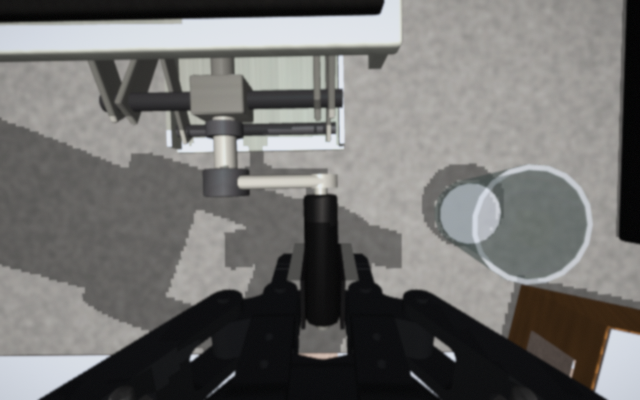

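>>> carry_out(
  series=[
    [0,0,0,0,0,0,0.5],
    [0,0,0,0,0,0,0.5],
    [0,0,0,0,0,0,0.5],
    [0,-0.12,0.5,0,0,0,0.5],
    [0,-0.25,0.97,0,0,0,0.5],
    [0,-0.25,0.97,0,0,0,0.5],
    [0,-0.25,0.97,0,0,0,0.5],
    [-0.3,-0.5,1,-0.5,0,0,0.5],
    [-0.9,-1,0.8,-1,0,0,1],
    [-1,-1,0.5,-1,0,0,1],
    [-1,-1,0.5,0,0,0,1],
    [-1,-1,0.3,0,0,0,1],
  ],
)

```text
t: 17.85
tool_pos: [0.5336, -0.1806, 0.2305]
tool_rot: [2.229, 2.21, 0.002]
contact_force: [0.3, -0.2, 0.2]
opening: 0.0855
```

>>> carry_out(
  series=[
    [-1,-1,0.2,0,0,0,1],
    [-1,-1,0.2,0,0,0,1],
    [-1,-1,0.2,0,0,0,1],
    [-1,-1,0.2,0,0,0,1],
    [0,-1,0,0,0,0,1],
    [0,-0.5,0,0,0,0,1],
    [0,0,0,0,0,0,1],
  ],
)

```text
t: 18.55
tool_pos: [0.4339, -0.3189, 0.2483]
tool_rot: [2.235, 2.208, 0.001]
contact_force: [0.4, 0.2, -1.0]
opening: 0.0858
```

```bash
python3 - <<'E'
from h import *
o,p=snap('wrist','w11'); print(o['t'],o['tool_pos'],o['tool_rot'],o['contact_force'])
for n in ['rack','short_rack']:
  for k in ctrl.mark_of(p,n)[:2]:
    px=np.array(k['position'])*[640,400]; print(n,px,k['p'],atz(p,px,0,o))
  for k in ctrl.trace(p,n)[:1]:
    m=k['mask'].astype(np.uint8); c=np.argwhere(m).mean(0)[::-1]; print(k['p'],c,m.sum(),cv2.minAreaRect(np.argwhere(m)[:,::-1].astype(np.float32)))
E
```

```text
18.55 [ 0.43387261 -0.31889419  0.24829511] [2.23457600e+00 2.20813909e+00 6.35858779e-04] [ 0.38881067  0.21684234 -1.02380997]
rack [325.696 164.6  ] 0.67 [ 0.43863687 -0.31605068  0.        ]
0.84 [323.21796835 164.58167432] 3918 ((323.418701171875, 168.94656372070312), (23.13175392150879, 188.21786499023438), 0.8550973534584045)
short_rack [433.024 183.48 ] 0.7 [ 0.57474478 -0.34202954  0.        ]
0.69 [440.93921156 189.82666265] 3323 ((442.1117248535156, 192.4253692626953), (41.16740417480469, 98.54564666748047), 1.7899105548858643)
```

View pics/w11.png

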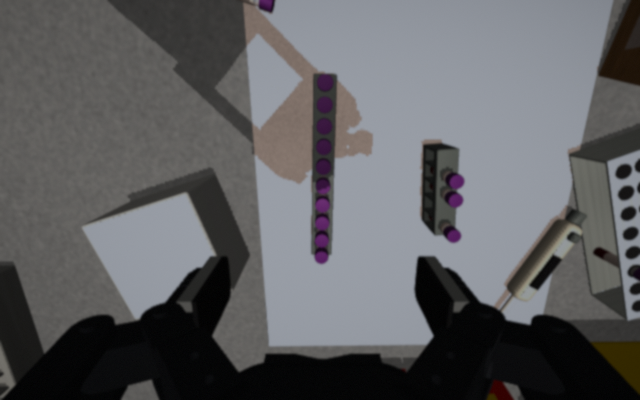

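```bash
python3 - <<'E'
from h import *
o,p=snap('wrist','w12'); 
i=p['frame'][60:280,250:480]; cv2.imwrite('pics/w12c.png',cv2.resize(i,(690,660),interpolation=cv2.INTER_CUBIC)[:600])
f=p['frame'].astype(int); b,g,r=f[...,0],f[...,1],f[...,2]
m=((r-g>25)&(b-g>25)).astype(np.uint8)
n,l,s,c=cv2.connectedComponentsWithStats(m)
P=[]
for k in range(1,n):
    if s[k,4]>40: 
        X=atz(p,c[k],.078,o); print(c[k].round(1),s[k,4],X.round(4))
for px in((314,73),(336,73),(313,250),(330,263)): print(px,atz(p,px,.052,o).round(4))
E
```

```text
[266.2   5. ] 142 [ 0.3874 -0.1591  0.078 ]
[324.6  84.5] 177 [ 0.4376 -0.2245  0.078 ]
[324.3 107. ] 162 [ 0.4372 -0.2445  0.078 ]
[323.6 128.5] 154 [ 0.4364 -0.2643  0.078 ]
[323.  149.1] 145 [ 0.4357 -0.2841  0.078 ]
[322.6 169. ] 135 [ 0.4351 -0.304   0.078 ]
[455.6 184.2] 164 [ 0.5699 -0.3209  0.078 ]
[322.4 189.1] 156 [ 0.4347 -0.3247  0.078 ]
[454.6 202.9] 150 [ 0.5712 -0.3407  0.078 ]
[321.7 207.1] 167 [ 0.4337 -0.344   0.078 ]
[321.3 225.2] 159 [ 0.4331 -0.3641  0.078 ]
[452.8 238.3] 134 [ 0.5738 -0.3805  0.078 ]
[320.9 242.7] 155 [ 0.4325 -0.3842  0.078 ]
[320.5 259. ] 129 [ 0.4319 -0.4036  0.078 ]
(314, 73) [ 0.4274 -0.2121  0.052 ]
(336, 73) [ 0.4493 -0.2123  0.052 ]
(313, 250) [ 0.4229 -0.4053  0.052 ]
(330, 263) [ 0.4428 -0.4224  0.052 ]
```

View pics/w12c.png

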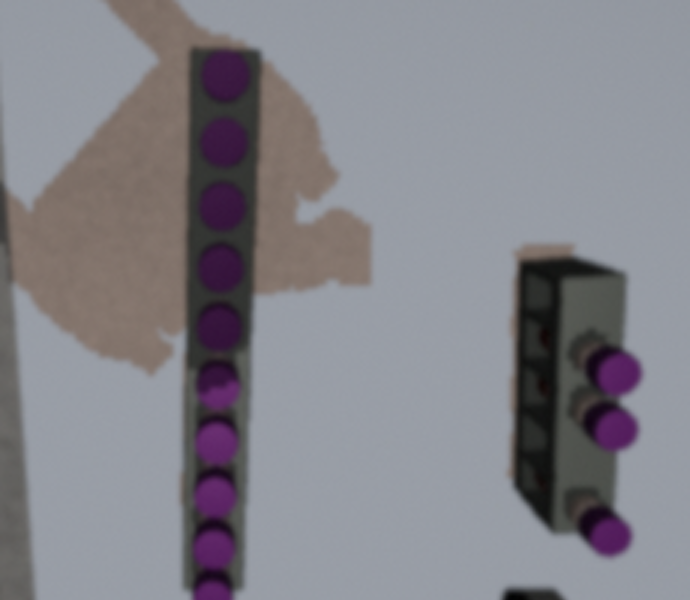

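>>> carry_out(
  series=[
    [0.02,0.05,-1,0,0,-0.16,0.8],
    [0.02,0.05,-1,0,0,-0.16,0.8],
    [0,0,-1,0,0,0,0.8],
    [0,0,-1,0,0,0,0.8],
    [0,0,-1,0,0,0,0.8],
    [0,0,-1,0,0,0,0.8],
    [0,0,-1,0,0,0,0.8],
    [0,0,-1,0,0,0,0.8],
    [0,0,-0.6,0,0,0,0.8],
    [0,0,-0.4,0,0,0,0.8],
    [0,0,0,0,0,0,0.8],
  ],
)

```text
t: 19.95
tool_pos: [0.4345, -0.3146, 0.0217]
tool_rot: [-2.265, -2.173, 0.0]
contact_force: [1.0, -0.2, 0.7]
opening: 0.0679
```

```bash
python3 - <<'E'
from h import *
o,p=snap('wrist','w13'); print(o['t'],o['tool_pos'],o['tool_rot'],o['contact_force'],o['opening'])
E
```

```text
19.95 [ 0.43446848 -0.31462878  0.02171692] [-2.26541980e+00 -2.17319879e+00  1.36454524e-04] [ 0.95530196 -0.15036697  0.69497978] 0.06790722327228005
```

View pics/w13.png

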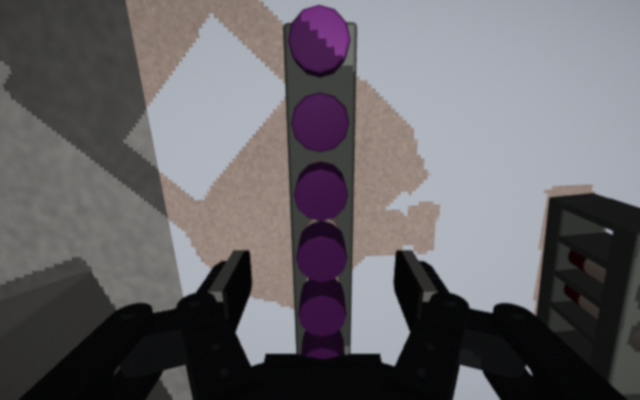

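Rack straight and centred between the fingers (columns 288–355 against 320). I'll grip it.

>>> carry_out(
  series=[
    [0,0,0,0,0,0,0],
    [0,0,0,0,0,0,0],
    [0,0,0,0,0,0,0],
    [0,0,0,0,0,0,0],
    [0,0,0,0,0,0,0],
    [0,0,0,0,0,0,0],
    [0,0,0.1,0,0,0,0],
    [0,0,0.3,0,0,0,0],
    [0,0,0.4,0,0,0,0],
  ],
  grip_force=60,
)

```text
t: 20.9
tool_pos: [0.434, -0.3145, 0.0421]
tool_rot: [-2.266, -2.172, -0.0]
contact_force: [0.8, -0.4, -2.9]
opening: 0.023
```

```bash
python3 f.py; python3 - <<'E'
from h import *
o,p=snap('wrist','w14'); print(o['t'],o['tool_pos'],o['tool_rot'],o['opening'])
E
```

```text
20.9 [ 0.434  -0.3145  0.0421] [ 0.79 -0.41 -2.85] [ 0.005 -0.042  0.024] [-2.000e-02 -3.434e+01 -3.321e+01  0.000e+00 -1.700e-01  0.000e+00]
20.9 [ 0.43404099 -0.31451504  0.042077  ] [-2.26557215e+00 -2.17228912e+00 -4.29794818e-06] 0.02296091233882064
```

View pics/w14.png

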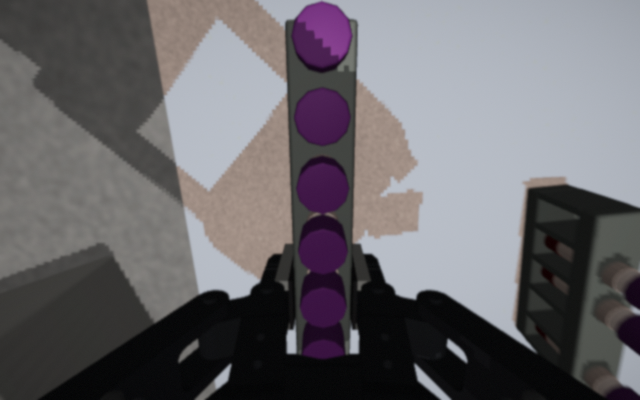

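>>> carry_out(
  series=[
    [0,0,0.7,0,0,0,0],
    [0,0,1,0,0,0,0],
    [0,0,1,0,0,0,0],
    [0,0,1,0,0,0,0],
    [0,0.3,1,0,0,0,0],
    [0.2,0.6,1,0,0,0,0],
    [0.3,0.9,1,0,0,0,0],
    [0.3,1,1,0,0,0.1,0],
    [0.3,1,1,0,0,0.1,0],
    [0.3,1,1,0,0,0.1,0],
    [0.3,1,1,0,0,0.1,0],
    [0.3,1,1,0,0,0.1,0],
  ],
)

```text
t: 22.15
tool_pos: [0.4849, -0.1442, 0.3366]
tool_rot: [2.212, 2.23, 0.0]
contact_force: [0.4, -0.8, -2.9]
opening: 0.0231
```

>>> carry_out(
  series=[
    [0.3,1,0.5,0,0,0.1,0],
    [0.3,1,0.3,0,0,0.1,0],
    [0.3,1,0,0,0,0.1,0],
    [0.3,1,0,0,0,0.1,0],
    [0.3,1,0,0,0,0.1,0],
    [0.3,1,0,0,0,0,0],
    [0.3,1,0,0,0,0,0],
    [0.2,0.9,0,0,0,0,0],
    [0.2,0.6,0,0,0,0,0],
    [0,0.3,0,0,0,0,0],
    [0,0,0,0,0,0,0],
  ],
)

```text
t: 23.25
tool_pos: [0.5473, 0.075, 0.3553]
tool_rot: [-2.155, -2.286, 0.001]
contact_force: [-0.1, 0.1, -3.6]
opening: 0.0229
```

```bash
python3 - <<'E'
from h import *
o,p=snap('wrist','w15'); print(o['t'],o['tool_pos'],o['tool_rot'],o['contact_force'],o['opening'])
print(ctrl.mark_of(p,'lane_home')[:1],ctrl.mark_of(p,'lane_stop')[:1])
i=p['frame'][0:260,180:500]; cv2.imwrite('pics/w15c.png',cv2.resize(i,(736,598),interpolation=cv2.INTER_CUBIC))
E
```

```text
23.25 [0.5472865  0.07496307 0.35527884] [-2.15487903e+00 -2.28592341e+00  7.22425368e-04] [-0.14316768  0.12726284 -3.59084082] 0.022860425913347058
[] []
```

View pics/w15c.png

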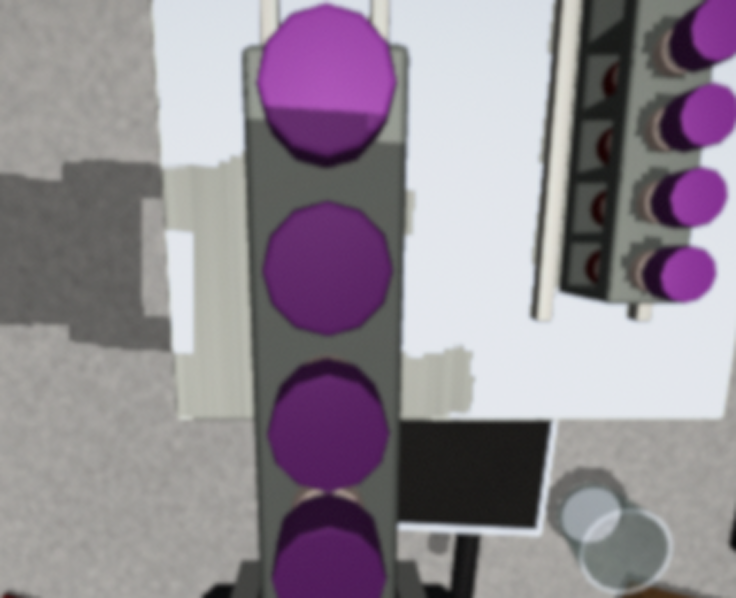

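```bash
python3 - <<'E'
from h import *
o=ctrl.get_obs(); p=ctrl.get_image('wrist'); S=ctrl.get_image('scene'); cv2.imwrite('pics/s2c.png',cv2.resize(S['frame'][150:350,240:480],(720,600),interpolation=cv2.INTER_CUBIC))
W=lambda c:(180+c[0]/2.3,c[1]/2.3)
L=atz(p,W((180,418)),.214,o);Q=atz(p,W((724,418)),.214,o);print(L,Q,np.linalg.norm(Q-L),(L+Q)/2)
print('left edge far',atz(p,W((152,0)),.214,o))
# rails visible beyond the rack end at row 0
for c in((268,0),(380,0)): print(atz(p,W(c),.224,o))
for c in((541,318),(570,0)): print('other lane rail',atz(p,W(c),.224,o))
# rack far end top z = tcp-.0217+.052
z=o['tool_pos'][2]-.0217+.052
for c in((244,48),(406,48)): print('rack end',atz(p,W(c),z,o))
print('cap',atz(p,W((327,85)),z+.026,o), o['tool_pos'])
E
```

```text
[0.48848352 0.07695651 0.214     ] [0.7060339  0.08918733 0.214     ] 0.2178939149989119 [0.59725871 0.08307192 0.214     ]
left edge far [0.47935425 0.22324605 0.214     ]
[0.51976899 0.22276876 0.224     ]
[0.55661703 0.22485083 0.224     ]
other lane rail [0.6242688  0.12516514 0.224     ]
other lane rail [0.61913953 0.22838361 0.224     ]
rack end [0.53062031 0.17295932 0.38570599]
rack end [0.55281629 0.17421286 0.38570599]
cap [0.54251435 0.16426668 0.41170599] [0.54735028 0.07377318 0.35540599]
```

View pics/s2c.png

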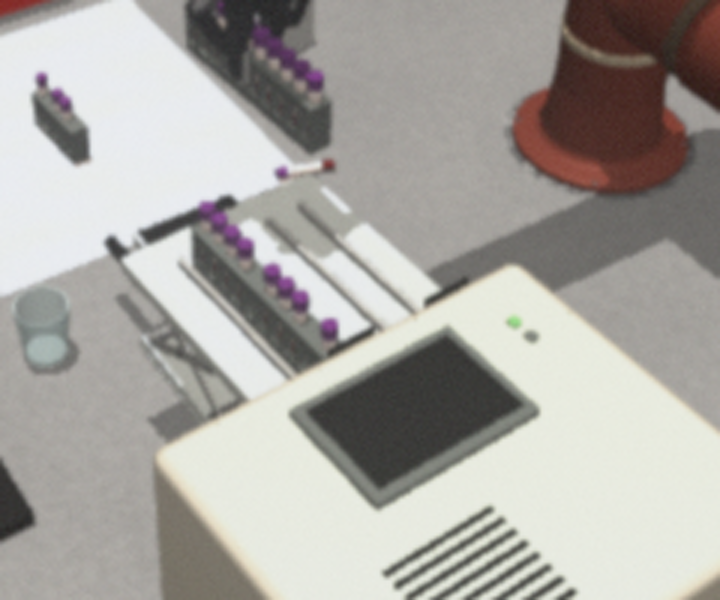

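>>> carry_out(
  series=[
    [-0.05,0.6,-0.3,0,0,0,0],
    [-0.055,0.95,-0.5,0,0,0,0],
    [-0.055,0.95,-0.6,0,0,0,0],
    [-0.055,0.95,-0.7,0,0,0,0],
    [-0.055,0.95,-0.6,0,0,0,0],
    [-0.045,0.75,-0.5,0,0,0,0],
    [-0.015,0.3,-0.2,0,0,0,0],
    [0,0,0,0,0,0,0],
  ],
)

```text
t: 24.3
tool_pos: [0.5384, 0.2115, 0.2689]
tool_rot: [-2.154, -2.285, 0.003]
contact_force: [0.7, 0.0, -2.7]
opening: 0.0228
```

```bash
python3 - <<'E'
from h import *
o,p=snap('wrist','w16'); print(o['t'],o['tool_pos'],o['tool_rot'],o['contact_force'],o['opening'])
i=p['frame'][0:300,120:520]; cv2.imwrite('pics/w16c.png',cv2.resize(i,(800,600),interpolation=cv2.INTER_CUBIC))
S=ctrl.get_image('scene'); cv2.imwrite('pics/s3c.png',cv2.resize(S['frame'][180:300,270:430],(800,600),interpolation=cv2.INTER_CUBIC))
E
```

```text
24.3 [0.53836961 0.21145135 0.26893771] [-2.15357662 -2.28548165  0.00333431] [ 0.71591976  0.04532961 -2.7210872 ] 0.022843300358061626
```

View pics/w16c.png

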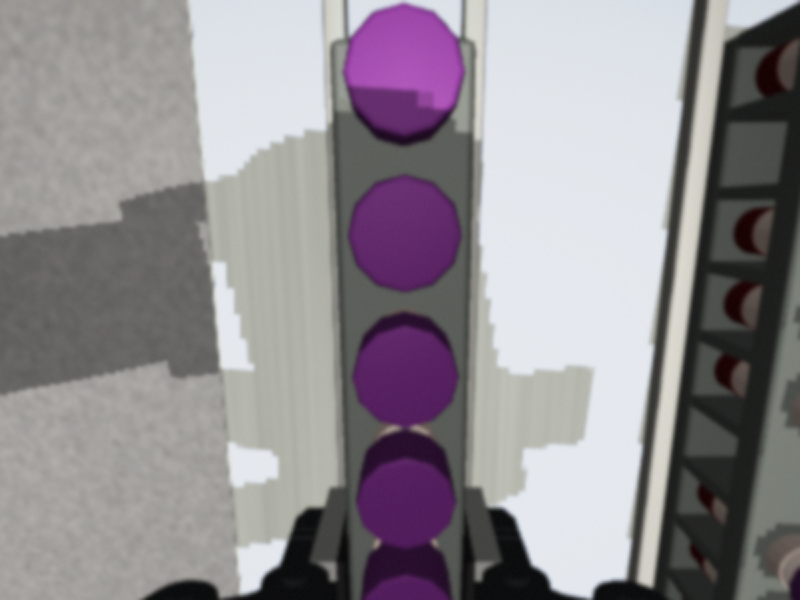

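View pics/s3c.png

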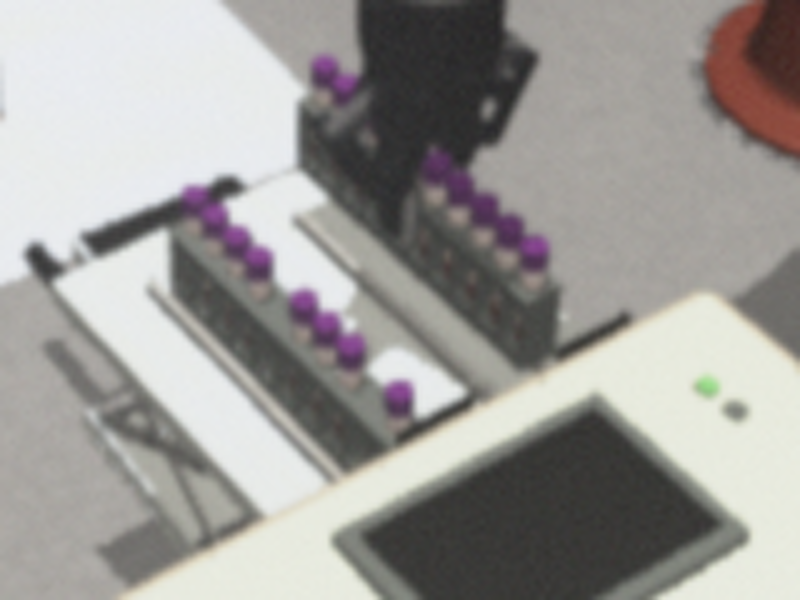

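```bash
python3 - <<'E'
from h import *
o=ctrl.get_obs(); p=ctrl.get_image('wrist')
W=lambda c:(120+c[0]/2,c[1]/2)
R0=[atz(p,W(c),.224,o) for c in((346,0),(465,0))]; print('rails',R0,(R0[0]+R0[1])/2, np.linalg.norm(R0[0]-R0[1]))
z=o['tool_pos'][2]-.0217+.052
E=[atz(p,W(c),z,o) for c in((333,42),(475,42))]; print('end',E,(E[0]+E[1])/2)
e=(E[0]+E[1])/2; r=(R0[0]+R0[1])/2
# lane dir yaw .0585
d=np.array([-.0585,.998]); n=np.array([.998,.0585]); print('lat rails', n@r[:2],'rack end',n@e[:2],'tcp',n@o['tool_pos'][:2], 'old rail pt', n@np.array([.5442,.1202]), n@np.array([.5382,.2238]),n@(np.array([.5973,.084]))-.05)
print('cap', n@atz(p,W((404,62)),z+.026,o)[:2])
E
```

```text
rails [array([0.51725965, 0.33638398, 0.224     ]), array([0.54839119, 0.33816974, 0.224     ])] [0.53282542 0.33727686 0.224     ] 0.03118271713692618
end [array([0.5227559 , 0.30955466, 0.30121308]), array([0.54513406, 0.31083682, 0.30121308])] [0.53394498 0.31019574 0.30121308]
lat rails 0.5514904623711192 rack end 0.5510235447779874 tcp 0.5506722156412747 old rail pt 0.5501433 0.5502159 0.5510193999999999
cap 0.5509994160434324
```

>>> carry_out(
  series=[
    [0,0,-0.3,0,0,0,0],
    [0,0,-0.3,0,0,0,0],
    [0,0,-0.3,0,0,0,0],
    [0,0,-0.2,0,0,0,0],
    [0,0,-0.1,0,0,0,0],
    [0,0,-0.1,0,0,0,0],
    [0,0,0,0,0,0,0],
  ],
)

```text
t: 25.15
tool_pos: [0.5394, 0.2108, 0.2382]
tool_rot: [2.156, 2.285, 0.001]
contact_force: [-0.2, 0.1, -2.8]
opening: 0.023
```

```bash
python3 f.py
```

```text
25.15 [0.5394 0.2108 0.2382] [-0.2   0.06 -2.83] [ 0.022 -0.043  0.019] [-2.000e-02 -3.614e+01 -3.882e+01 -0.000e+00  5.000e-02  0.000e+00]
```

Underside about 2.5 mm above the deck, between the rails and without contact. Lowering gently.

>>> carry_out(
  series=[
    [0,0,-0.06,0,0,0,0],
    [0,0,-0.05,0,0,0,0],
    [0,0,-0.02,0,0,0,0],
    [0,0,0,0,0,0,0],
  ],
)

```text
t: 25.55
tool_pos: [0.5395, 0.2109, 0.238]
tool_rot: [2.155, 2.284, 0.002]
contact_force: [-6.0, -1.5, 8.4]
opening: 0.0231
```

```bash
python3 - <<'E'
from h import *
o,p=snap('wrist','w17'); print(o['t'],o['tool_pos'],o['tool_rot'],o['contact_force'],o['wrist_torque'])
i=p['frame'][0:300,120:520]; cv2.imwrite('pics/w17c.png',cv2.resize(i,(800,600),interpolation=cv2.INTER_CUBIC))
S=ctrl.get_image('scene'); cv2.imwrite('pics/s4c.png',cv2.resize(S['frame'][180:300,270:430],(800,600),interpolation=cv2.INTER_CUBIC))
E
```

```text
25.55 [0.53945428 0.21089587 0.23799887] [2.15516271e+00 2.28427168e+00 2.12874016e-03] [-5.99266555 -1.45084128  8.42659387] [-0.33661712  1.01895367  0.01938786]
```

View pics/w17c.png

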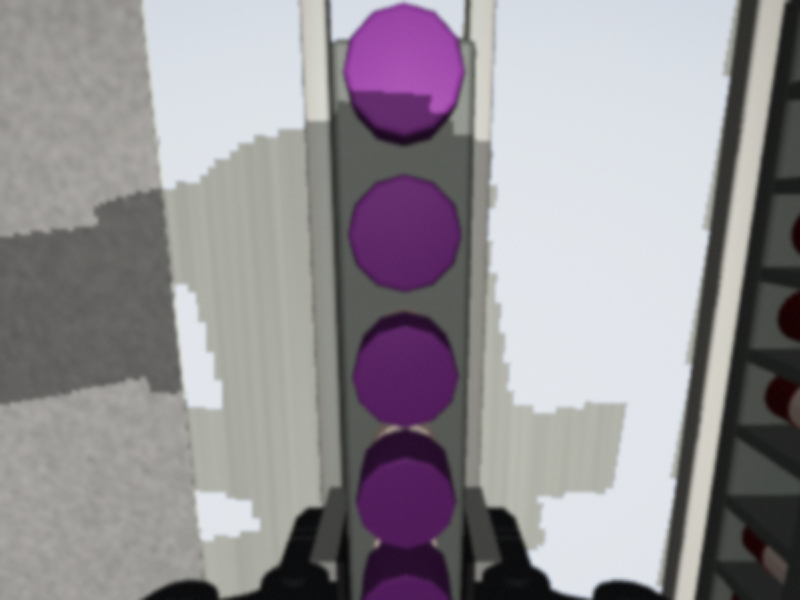

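View pics/s4c.png

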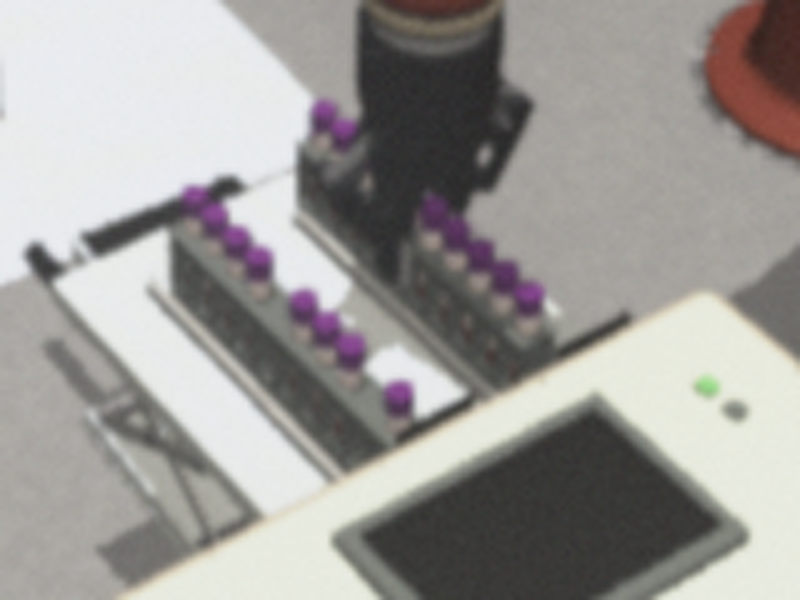

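>>> carry_out(
  series=[
    [0,0,0.06,0,0,0,0],
    [-0.012,0.2,0,0,0,0,0],
    [-0.012,0.2,0,0,0,0,0],
    [-0.012,0.2,0,0,0,0,0],
    [-0.012,0.2,0,0,0,0,0],
    [-0.01,0.16,0,0,0,0,0],
    [0,0,0,0,0,0,0],
  ],
)

```text
t: 26.35
tool_pos: [0.5392, 0.235, 0.238]
tool_rot: [2.154, 2.282, 0.005]
contact_force: [-0.1, -2.6, 6.1]
opening: 0.0227
```

```bash
python3 f.py
```

```text
26.35 [0.5392 0.235  0.238 ] [-0.12 -2.56  6.06] [-0.5   -0.156 -0.141] [  1.89 -31.98 -33.98   0.76  -0.06  -0.06]
```

>>> carry_out(
  series=[
    [-0.005,0.1,0,0,0,0,0],
    [-0.005,0.1,0,0,0,0,0],
    [-0.005,0.1,0,0,0,0,0],
  ],
)

```text
t: 26.65
tool_pos: [0.5389, 0.2414, 0.238]
tool_rot: [2.153, 2.28, 0.002]
contact_force: [-0.9, -14.0, 6.7]
opening: 0.0233
```

>>> carry_out(
  series=[
    [-0.005,0.08,0,0,0,0,0],
    [0,0,0,0,0,0,0],
  ],
)

```text
t: 26.85
tool_pos: [0.539, 0.2413, 0.238]
tool_rot: [2.153, 2.277, -0.004]
contact_force: [-0.4, -14.0, 8.0]
opening: 0.0235
```

>>> carry_out(
  series=[
    [0,-0.06,0.04,0,0,0,0],
    [0,0,0,0,0,0,0.6],
    [0,0,0,0,0,0,0.6],
    [0,0,0,0,0,0,0.6],
    [0,0,0,0,0,0,0.6],
    [0,0,0,0,0,0,0.6],
  ],
)

```text
t: 27.45
tool_pos: [0.5371, 0.2431, 0.2369]
tool_rot: [-2.155, -2.285, 0.0]
contact_force: [1.2, -0.2, -0.2]
opening: 0.0514
```

```bash
python3 f.py;  python3 - <<'E'
from h import *
o,p=snap('wrist','w18'); print(o['opening'])
E
```

```text
27.45 [0.5371 0.2431 0.2369] [ 1.2  -0.16 -0.17] [0.004 0.005 0.008] [ 1.000e-02 -3.561e+01 -3.711e+01  0.000e+00 -0.000e+00  0.000e+00]
0.051391780325546095
```

View pics/w18.png

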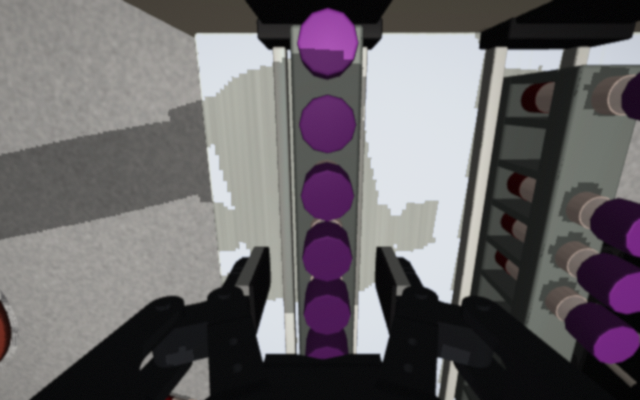

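>>> carry_out(
  series=[
    [0,0,0.3,0,0,0,0.6],
    [0,0,0.6,0,0,0,0.6],
    [0,0,1,0,0,0,0.6],
    [0,0,1,0,0,0,0.6],
    [0,0,1,0,0,0,0.6],
    [0,0,1,0,0,0,0.6],
    [0,0,1,0,0,0,0.6],
    [0,-1,1,0,0,0,0.6],
    [0,-1,0,0,0,0,0.6],
    [0,-1,0,0,0,0,0.6],
    [0,-1,0,0,0,0,0.6],
    [0,0,0,0,0,0,0.6],
  ],
)

```text
t: 28.7
tool_pos: [0.5374, 0.1407, 0.4117]
tool_rot: [2.158, 2.28, 0.003]
contact_force: [-0.5, 1.2, -0.1]
opening: 0.0515
```

```bash
python3 f.py;  python3 - <<'E'
from h import *
o,p=snap('wrist','w19')
f=p['frame'].astype(int); b,g,r=f[...,0],f[...,1],f[...,2]
n,l,s,c=cv2.connectedComponentsWithStats(((r-g>25)&(b-g>25)).astype(np.uint8))
m=np.array([.5973,.084]); d=np.array([-.0585,.998]); nn=np.array([.998,.0585])
for k in range(1,n):
    if s[k,4]>40:
        X=atz(p,c[k],.292,o)[:2]; print(c[k].round(),s[k,4],'loader xy',(nn@(X-m)).round(4),(d@(X-m)).round(4))
S=ctrl.get_image('scene'); cv2.imwrite('pics/s5c.png',cv2.resize(S['frame'][150:310,220:433],(798,600),interpolation=cv2.INTER_CUBIC))
E
```

```text
28.7 [0.5374 0.1407 0.4117] [-0.54  1.19 -0.14] [0.055 0.006 0.024] [-9.600e-01 -3.134e+01 -3.793e+01 -1.900e-01  2.000e-02 -1.800e-01]
[331.   2.] 72 loader xy -0.049 0.2059
[462.  11.] 385 loader xy 0.0472 0.1999
[331.  23.] 399 loader xy -0.0489 0.192
[459.  41.] 365 loader xy 0.0473 0.1801
[331.  53.] 362 loader xy -0.0489 0.172
[456.  69.] 340 loader xy 0.0473 0.1601
[331.  81.] 298 loader xy -0.0489 0.1522
[331. 108.] 277 loader xy -0.0488 0.1323
[450. 122.] 297 loader xy 0.0475 0.1204
[330. 133.] 266 loader xy -0.0488 0.1124
[447. 147.] 282 loader xy 0.0476 0.1005
[330. 157.] 256 loader xy -0.0489 0.0927
[445. 171.] 270 loader xy 0.0478 0.0806
[330. 180.] 229 loader xy -0.0488 0.0732
[443. 193.] 245 loader xy 0.0479 0.0609
```

View pics/w19.png

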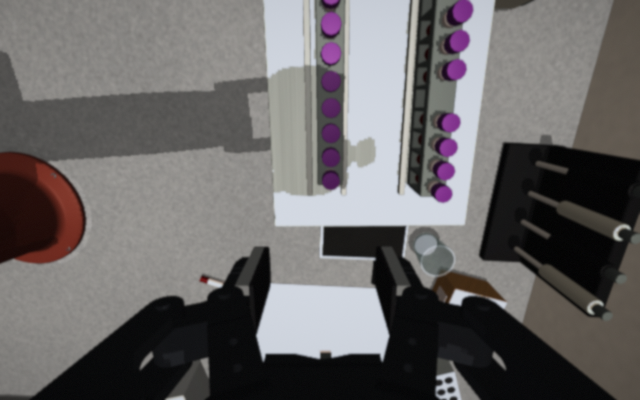

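View pics/s5c.png

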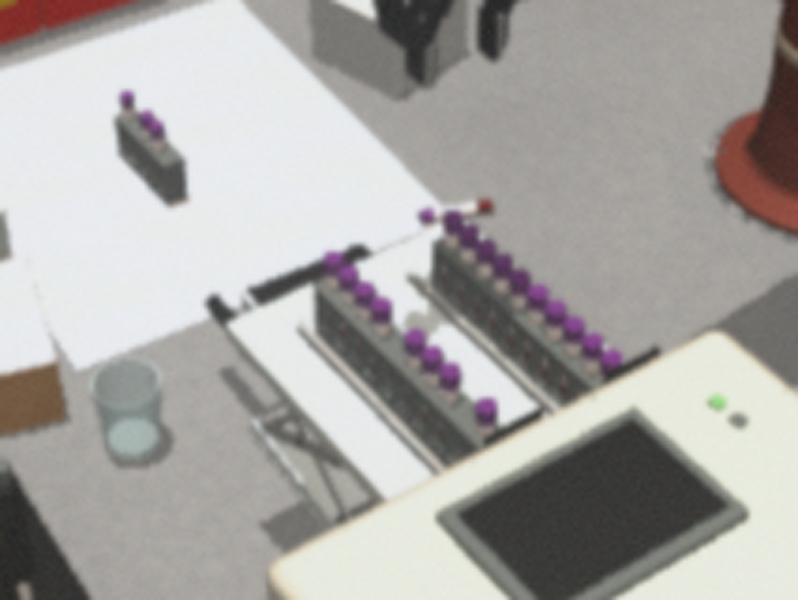

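```bash
python3 - <<'E'
from h import *
print(ctrl.get_obs()['contact_force']); print(ctrl.finish_job())
E
```

```text
[-0.34496294 -0.09404801  0.69285054]
the job is handed in; nothing more can be done
None
```

I propped the deck with the jack, set the ten-place rack in the empty lane against its stop, and handed the job in at about 29 s. `finish_job` returned no verdict.

- **Jack:** I cranked about three turns. The load along the handle's path rose from 7.3–8.2 N to 10.8 N at the same point of the turn. I then turned about 15° more and let go.
    - From the force change I estimate 95–120 N on the foot.
    - The extra give of the arm under load suggested less, about 60 N. Both estimates lie inside 50–170 N.
    - I did not measure the foot force directly or re-check it after the rack was placed.
- **Rack:** I carried it upright, lowered it between the rails, and pushed until the stop pushed back with about 14 N. Then I let go and withdrew.
    - **Height:** when it touched down, my height reckoning put the underside about 2 mm above the deck's nominal top. I took that as calibration error, because the pictures showed it sitting between the rails.
    - **Position:** the last picture put its centre line about 1 mm from the lane's (x −0.049 m). The cap positions put its centre at y of about 0.163 m, which is 3 mm past where the stop should hold it (0.160 m). That is also within camera error and under the 0.165 m limit.
- **Everything else:** the other things show no visible movement in the last pictures. The gripper was clear, and the force readings were near zero.

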